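# Sort frame fittings into their bins

### The arm

A 6-joint arm with a two-finger parallel gripper is mounted at the origin on the work surface. World frame = base frame: x ahead of the robot, y to its left, z up, the work surface at z = 0. Lengths are in m, angles in degrees, forces in N, time in s.
With the tool pointing down it reaches from about 0.375 to 0.75 m from the base axis. Payload 9 kg.
Tool frame: the origin (TCP) lies where the fingers leave the gripper's body, on its centre line; the fingertips stand 73 mm ahead of it and the grasp point (between the pads) lies 54 mm ahead of it (robot.tip_reach is the distance from the TCP to the fingertips, in m); z points along the fingers, y is the line along which they close (so a half turn about z gives the same grasp; the last joint's range is limited). The gripper opens to 85 mm and grips with 20 to 120 N. Pads are 22 mm wide; open, the fingers measure 114 mm over their backs; the gripper's body (76 mm by 85 mm) begins 54 mm behind the grasp point. The pads swing forward as they close: fully open they stand 13 mm farther back than shut.
Start: joints at [-85.812, 5.964, 5.575, 89.605, 0, 77.527], TCP at [0.172, -0.575, 0.304] pointing down, gripper open.
Joint ranges: [-171.21, 171.21], [-48.23, 106.86], [-62.78, 66.21], [-105.2, 120.99], [-86.42, 89.51], [-180, 180]. Speed limits (degrees/s): [127.2, 127.2, 147.25, 180, 180, 180].

### API

Orientations are given as [roll, pitch, yaw] about the fixed x, y, z axes, in that order (R = Rz(yaw) Ry(pitch) Rx(roll)).
In Python, from plant import robot gives the robot as it stands. Calls block until the motion is done:
- robot.move_pose(position, orientation): joint-space move of the TCP to a pose.
- robot.line_to(position, vel=0.15, rotation=None, guard=None): straight line of the TCP; rotation=None keeps the orientation; vel is the mean speed in m/s. With guard (N) it stops when the force on the tool has changed by that much, and returns True; else False.
- robot.goto_joints(angles): joint-space move.
- robot.set_gripper(opening): finger opening in m; the grip force is fixed at half the most; returns when the fingers have stopped.
- robot.pause(seconds).
- robot.ik(position, orientation): joint angles nearest the present ones, or None.
- robot.observe(): the state.
- robot.grab_frame(name): name is "scene" or "top" or "wrist"; returns the picture (420x560x3 uint8, blue, green, red); there is no depth.
- robot.get_calibration(name): a dict with "vertical_fov" (degrees; the focal length in pixels is half the picture's height over the tangent of half this angle, whatever the lens; pixels are square), "cx", "cy" (the principal point, pixels), "rvec" (rotation vector, rad) and "tvec" (3), from world to camera coordinates, as OpenCV has them. Camera axes: x right, y down, z forward; pixel columns grow to the right and rows downward; lengths in m; the calibration is good to about 2 mm. A picture is of the moment at which its call begins: read the wrist's pose just before it. get_calibration takes no time and is no camera call; for the wrist camera it gives the pose at the moment of the call.
A pose or a line that the arm cannot do raises robot.IKError and nothing moves.
- robot.job_done(): hands the job in; it is judged then, once.
The state is a dict: "time": time; "q": joint angles; "qvel": joint speeds; "joint_torque": joint torques, N m; "tool_pos": TCP position; "tcp_rot": TCP orientation; "ft_force": force on the tool from outside, world axes, zero at the start; "torque": the same for the moment, N m; "gripper_width": finger opening in m; "gripper_force": force on a finger pad.
Only numpy, scipy, OpenCV 4.12 (cv2) and the standard library are available. Lean on these libraries where they do the work, as an engineer would, in place of code of your own. Each camera call takes 0.05 s, during which the arm holds its last target. There are 200 camera calls.

### The job

Sort the mixed handful of frame fittings on the black mat into the three blue bins: the two hex nuts, the two pivot sleeves and the U-bracket each go into the bin that already holds one of their kind. Set each one down on the floor of its bin, without dropping it and not on top of another, so that the nuts lie flat, the sleeves stand on end and the bracket stands on its base with its open side up. Leave the tape measure and the snips where they lie.

Things in the scene. Friction and masses are not known exactly. Their poses are not given: they have to be found in the camera images.
- nut_a: Loose M24 hex nut, bright steel, lying flat on the black mat (mat 3 mm thick): 36 mm across flats, 41.6 mm across corners, 21.5 mm high, 24 mm hole, 0.11 kg. Origin: centre of its underside, z up; two of its six flats face +y and -y. One of two alike. The five fittings lie mixed, turned anyhow, centres at least 75 mm apart.
- nut_b: Loose M24 hex nut, bright steel, lying flat on the black mat (mat 3 mm thick): 36 mm across flats, 41.6 mm across corners, 21.5 mm high, 24 mm hole, 0.11 kg. Origin: centre of its underside, z up; two of its six flats face +y and -y. The other of the two alike. The five fittings lie mixed, turned anyhow, centres at least 75 mm apart.
- sleeve_a: Loose pivot sleeve, a plain bright steel tube standing on end on the black mat (mat 3 mm thick): 30 mm outside, 20 mm bore, 40 mm high, 0.12 kg. Origin: centre of its lower end, z up along the tube. One of two alike.
- sleeve_b: Loose pivot sleeve, a plain bright steel tube standing on end on the black mat (mat 3 mm thick): 30 mm outside, 20 mm bore, 40 mm high, 0.12 kg. Origin: centre of its lower end, z up along the tube. The other of the two alike.
- bracket: Loose bright steel U-bracket (clevis) standing on its base on the black mat (3 mm thick), open side up: base 36 mm along x, 40 mm along y, 6 mm thick; two upright ears 5 mm thick with round tops and a cross hole, 38 mm high in all, outer faces at y = +20 and -20 mm (grip over these). 0.13 kg. Origin: centre of its underside, z up.
- nut_bin: Fixed open blue bin, one of three alike, known by the loose hex nut in it (flat, at x = +60, y within 15 mm of 0; may be nudged). 180 mm along x, 128 mm along y, walls 4 mm. Floor top 4 mm above the bench, free for x from -86 to +35 mm. Back (+x) and sides 45 mm high, front (-x) with its label holder, and sides near it, 24 mm. Origin: centre of its underside on the bench, x to the back, z up.
- sleeve_bin: Fixed open blue bin, one of three alike, known by the loose pivot sleeve in it (on end, at x = +60, y within 15 mm of 0; may be nudged). 180 mm along x, 128 mm along y, walls 4 mm. Floor top 4 mm above the bench, free for x from -86 to +35 mm. Back (+x) and sides 45 mm high, front (-x) with its label holder, and sides near it, 24 mm. Origin: centre of its underside on the bench, x to the back, z up.
- bracket_bin: Fixed open blue bin, one of three alike, known by the loose U-bracket in it (on its base, at x = +60, y within 15 mm of 0; may be nudged). 180 mm along x, 128 mm along y, walls 4 mm. Floor top 4 mm above the bench, free for x from -86 to +35 mm. Back (+x) and sides 45 mm high, front (-x) with its label holder, and sides near it, 24 mm. Origin: centre of its underside on the bench, x to the back, z up.
- tape_measure: Bystander: red and black tape measure lying flat behind the bins, 79 x 68 x 38 mm. Origin: centre of its underside. Not to be moved.
- snips: Bystander: aviation snips with green handles lying behind the bins, 250 mm long along its x, 98 mm wide, 18 mm high. Origin: on its underside, 100 mm behind the tips of the jaws. Not to be moved.
Things that resemble listed ones, but are neither listed nor needed, are in the scene too. What is shaped like the nut_a but red is not meant.

How it is judged (in metres and radians):
At the end, for the whole second after the job is handed in: Each fitting is in the bin that holds its kind: centre between the walls, underside on the bin floor (less than 12 mm above the bench), within 0.15 rad of upright (nuts flat, sleeves on end, bracket open side up), released and at rest (x of nut_a in the frame of nut_bin between -0.086 and 0.086 m and y of nut_a in the frame of nut_bin between -0.06 and 0.06 m and z of each of nut_a, nut_b in the frame of nut_bin below 0.012 m and angle between each of nut_a, nut_b, sleeve_a, sleeve_b, bracket's own z axis and vertical below 0.15 rad and linear speed of each of nut_a, nut_b, sleeve_a, sleeve_b, bracket below 0.02 m/s and contact force between each of nut_a, nut_b, sleeve_a, sleeve_b, bracket and the fingers below 0.05 N and x of nut_b in the frame of nut_bin between -0.086 and 0.086 m and y of nut_b in the frame of nut_bin between -0.06 and 0.06 m and x of sleeve_a in the frame of sleeve_bin between -0.086 and 0.086 m and y of sleeve_a in the frame of sleeve_bin between -0.06 and 0.06 m and z of each of sleeve_a, sleeve_b in the frame of sleeve_bin below 0.012 m and x of sleeve_b in the frame of sleeve_bin between -0.086 and 0.086 m and y of sleeve_b in the frame of sleeve_bin between -0.06 and 0.06 m and x of bracket in the frame of bracket_bin between -0.086 and 0.086 m and y of bracket in the frame of bracket_bin between -0.06 and 0.06 m and z of bracket in the frame of bracket_bin below 0.012 m); the robot touches nothing.
It fails at once if a fitting falls freely or is thrown (untouched and faster than 0.8 m/s, a drop of about 30 mm) ((contact force between nut_a and anything else below 0.02 N and linear speed of nut_a above 0.8 m/s) or (contact force between nut_b and anything else below 0.02 N and linear speed of nut_b above 0.8 m/s) or (contact force between sleeve_a and anything else below 0.02 N and linear speed of sleeve_a above 0.8 m/s) or (contact force between sleeve_b and anything else below 0.02 N and linear speed of sleeve_b above 0.8 m/s) or (contact force between bracket and anything else below 0.02 N and linear speed of bracket above 0.8 m/s)).
It fails at once if the tape measure or the snips are pushed more than 30 mm from where they lay (distance of any of tape_measure, snips from where it was at the start of the episode above 0.03 m).
It also fails if it takes over 120 s, if anything falls off the work surface, if the arm or the gripper's body presses on something with over 40 N, if the wrist force passes 120 N, or if a joint passes its speed limit or range.

## Working session

There is one attempt and no reset: what is moved stays moved. The work goes in short steps, each a Python script; the robot and the scene stay as the last script left them, time stands still between calls to the robot, and variables do not carry over. Pictures are saved under pics/ and viewed, at most 14 in all, crops included, and the job is handed in when it is done.

```bash
mkdir -p pics; ls; python3 - <<'E'
from plant import robot
import cv2
for n in("top","scene"):
    cv2.imwrite(f"pics/{n}0.png",robot.grab_frame(n)); c=robot.get_calibration(n);print(n,c)
print(robot.observe())
E
```

```text
pics
top {'vertical_fov': 45.186856335587144, 'cx': 277.50958124640545, 'cy': 204.56701594280253, 'rvec': array([ 2.1342527 , -2.1423702 ,  0.15984726]), 'tvec': array([-0.00440068,  0.51183936,  1.27778027])}
scene {'vertical_fov': 48.245222668042764, 'cx': 280.62826090908897, 'cy': 211.75269353981346, 'rvec': array([ 2.38959247,  0.76774056, -0.24820163]), 'tvec': array([-0.43865029, -0.22759486,  1.35994869])}
{'time': 0.1, 'q': array([-8.58133058e+01,  5.99380553e+00,  5.52850534e+00,  8.96053294e+01,
       -1.47520323e-04,  7.75293071e+01]), 'qvel': array([-0.14119971, -0.07157407,  0.10031835,  0.02120483, -0.09323279,
       -0.03536293]), 'joint_torque': array([ 7.31849024e-03, -5.58210504e+01,  5.04717028e+01,  1.32192846e-02,
       -2.99863405e-04, -5.83371900e-06]), 'tool_pos': array([ 0.1720059 , -0.5745713 ,  0.30318535]), 'tcp_rot': array([-1.79931005e+02, -1.51077176e-02,  1.66573781e+01]), 'ft_force': array([-0.20888219,  0.56745203,  0.31693822]), 'torque': array([ 0.0320439 , -0.03788402, -0.05653865]), 'gripper_force': 0.0, 'gripper_width': 0.08517151249772902}
```

View pics/top0.png

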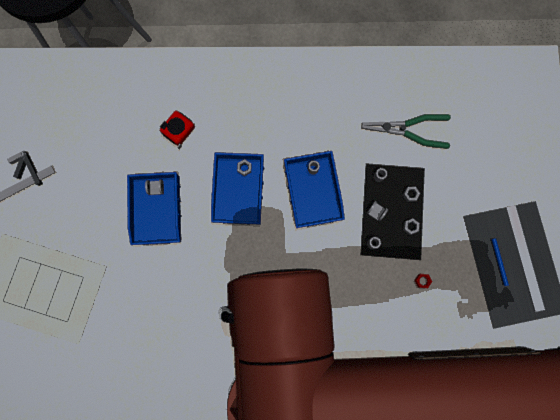

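View pics/scene0.png

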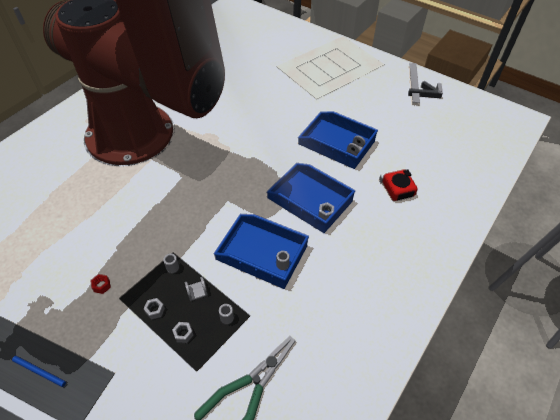

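The top view has +x up and +y to the left.

- **Bins:** left (153,208) is the bracket bin, with its bracket at (155,187). Middle (238,188) is the nut bin, with its nut at (244,167). Right (314,190) is the sleeve bin, with its sleeve at (314,166).
- **Mat fittings:** sleeves at (381,174) and (375,243), nuts at (412,193) and (411,227), bracket at (377,211).
- **Could be mistaken for targets:** the red nut at (423,281), which is not meant, and the three samples already in the bins. I choose the five grey fittings on the black mat.

```bash
cat > h.py <<'E'
from plant import robot
import cv2, numpy as np
def cam(n):
    c=robot.get_calibration(n); f=210/np.tan(np.radians(c["vertical_fov"]/2))
    R=cv2.Rodrigues(np.array(c["rvec"]))[0]
    return np.array([[f,0,c["cx"]],[0,f,c["cy"]],[0,0,1]]),R,np.array(c["tvec"]).ravel()
def ray(C,uv,z):
    K,R,t=C; uv=np.atleast_2d(uv).astype(float)
    d=np.c_[uv,np.ones(len(uv))]@np.linalg.inv(K).T@R; o=-R.T@t
    return (o+d*((z-o[2])/d[:,2])[:,None])[:,:2]
def proj(C,p):
    K,R,t=C; q=K@(R@np.array(p)+t); return q[:2]/q[2]
def blobs(m,a0,a1):
    cs,_=cv2.findContours(m.astype(np.uint8),cv2.RETR_EXTERNAL,cv2.CHAIN_APPROX_NONE)
    return [c for c in cs if a0<cv2.contourArea(c)<a1]
E
python3 - <<'E'
from h import *
im=cv2.imread("pics/top0.png"); C=cam("top")
hsv=cv2.cvtColor(im,cv2.COLOR_BGR2HSV)
blue=(abs(hsv[...,0].astype(int)-113)<12)&(hsv[...,1]>150)&(hsv[...,2]>40)
blue=cv2.morphologyEx(blue.astype(np.uint8),cv2.MORPH_CLOSE,np.ones((3,3)))
for c in blobs(blue,1500,9000):
    r=cv2.minAreaRect(c); w=ray(C,cv2.boxPoints(r),.035)
    print("bin",np.round(r[0]),w.mean(0).round(3),[np.linalg.norm(w[i]-w[i-1]).round(3) for i in(1,2)],w.round(3).tolist())
g=cv2.cvtColor(im,cv2.COLOR_BGR2GRAY); roi=np.zeros_like(g); roi[168:254,367:420]=1
for c in blobs((g>70)&(roi>0),40,900):
    r=cv2.minAreaRect(c);print("obj",np.round(r[0],1),np.round(r[1],1),r[2],ray(C,[r[0]],.025).round(3))
print(robot.tip_reach)
robot.move_pose([.47,-.27,.36],[180,0,0])
print(robot.observe()["tool_pos"])
K,R,t=cam("wrist");print(-R.T@t,R,K[0,0])
cv2.imwrite("pics/w0.png",robot.grab_frame("wrist"))
E
```

```text
bin [153. 208.] [0.506 0.319] [np.float64(0.137), np.float64(0.189)] [[0.599, 0.393], [0.601, 0.256], [0.413, 0.247], [0.41, 0.381]]
bin [237. 188.] [0.558 0.101] [np.float64(0.188), np.float64(0.133)] [[0.469, 0.17], [0.657, 0.162], [0.648, 0.03], [0.46, 0.041]]
bin [314. 189.] [ 0.555 -0.102] [np.float64(0.134), np.float64(0.188)] [[0.635, -0.02], [0.661, -0.151], [0.475, -0.183], [0.45, -0.054]]
obj [375. 242.] [10. 10.] 90.0 [[ 0.414 -0.26 ]]
obj [411.7 225.9] [15.  13.8] 36.869895935058594 [[ 0.456 -0.357]]
obj [375.7 209.9] [11.7 14.6] 30.963754653930664 [[ 0.499 -0.265]]
obj [412.  193.5] [13. 14.] 90.0 [[ 0.542 -0.362]]
obj [381. 173.] [10. 10.] 90.0 [[ 0.598 -0.282]]
0.0726
[ 0.46967503 -0.27072848  0.35973278]
[ 0.53766427 -0.27113026  0.43073753] [[-5.93753609e-04 -9.99999540e-01  7.53375802e-04]
 [-9.62630469e-01  7.75592829e-04  2.70817243e-01]
 [-2.70817703e-01 -5.64423786e-04 -9.62630486e-01]] 294.16489188840967
```

View pics/w0.png

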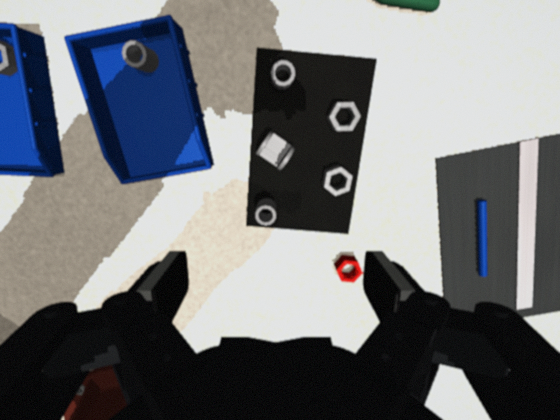

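The wrist view shows the mat from about (247,48) to (376,233). On it are sleeves at (284,73) and (265,213), nuts at (345,116) and (338,181), and the bracket at (276,150). The red decoy nut at (348,268) is off the mat. Next I'll take a close view from above each fitting and each bin.

```bash
python3 - <<'E'
from h import *
obj={"sleeve_b":(.414,-.26),"nut_b":(.456,-.357),"bracket":(.499,-.265),"nut_a":(.542,-.362),"sleeve_a":(.598,-.282)}
top={"s":.043,"n":.0245,"b":.041}
tiles=[]
for k,(x,y) in obj.items():
    robot.move_pose([x-.068,y,.2],[180,0,0]); robot.pause(.3)
    C=cam("wrist"); im=robot.grab_frame("wrist"); cv2.imwrite(f"pics/o_{k}.png",im)
    z=top[k[0]]; uv=proj(C,[x,y,z]); g=cv2.cvtColor(im,cv2.COLOR_BGR2GRAY)
    u0,v0=np.round(uv).astype(int)
    tile=cv2.resize(im[max(v0-50,0):v0+50,u0-50:u0+50],(260,260),interpolation=cv2.INTER_CUBIC)
    cs=[c for c in blobs(g>80,200,6000) if np.hypot(*(np.array(cv2.minAreaRect(c)[0])-uv))<25]
    for c in cs:
        w=ray(C,c[:,0]+0.0,z); r=cv2.minAreaRect((w*1000).astype(np.float32)); cc,rad=cv2.minEnclosingCircle((w*1000).astype(np.float32))
        d=w-np.array(r[0])/1000; a=np.arctan2(d[:,1],d[:,0]); h=np.hypot(*d.T)
        # weight by arc
        ph=np.degrees(np.angle((np.gradient(np.unwrap(a))*h*np.exp(6j*a)).sum()*np.sign(np.gradient(np.unwrap(a)).sum())))/6
        print(k,"rect",np.round(r[0],1),np.round(r[1],1),round(r[2],1),"circ",np.round(cc,1),round(rad,1),"corner dir",round(ph,1))
    tiles.append(tile)
tiles.append(tiles[0]*0)
cv2.imwrite("pics/mont.png",np.vstack([np.hstack(tiles[:3]),np.hstack(tiles[3:])]))
print(robot.observe()["time"])
E
```

```text
sleeve_b rect [ 413.3 -256.6] [26.1 26.2] 0.6 circ [ 413.  -256.9] 13.5 corner dir -2.0
nut_b rect [ 457.3 -358.8] [39.8 36.4] 52.6 circ [ 457. -359.] 20.9 corner dir -8.2
bracket rect [ 499.4 -269.9] [26.8 32.4] 55.2 circ [ 498.9 -270. ] 19.9 corner dir -3.9
bracket rect [ 509.5 -256.2] [ 5.1 27.8] 57.3 circ [ 509.1 -256.7] 14.0 corner dir 25.7
nut_a rect [ 544.2 -362.8] [36.3 41.2] 2.5 circ [ 544.  -362.9] 20.6 corner dir -29.1
sleeve_a rect [ 594.7 -280.2] [28.5 27.5] 89.9 circ [ 594.6 -280.2] 14.4 corner dir 29.8
6.275
```

View pics/mont.png

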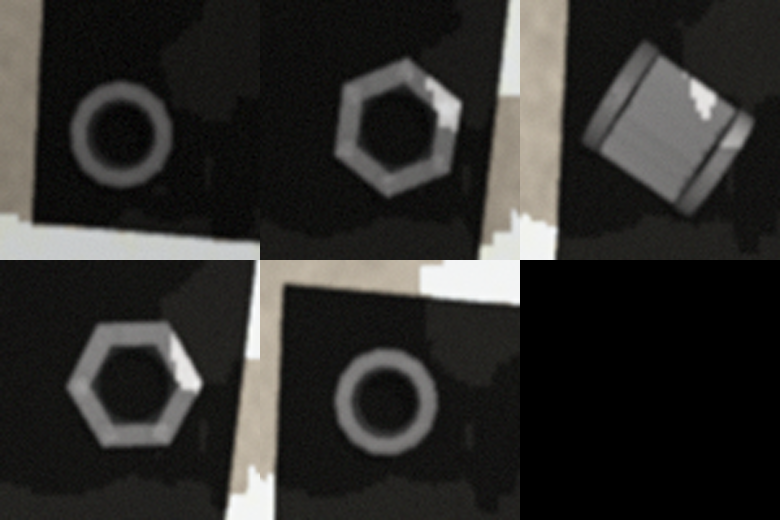

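The crops show two steel hex nuts, two tubes and the U-bracket, and the measured sizes match the description: 36.3 x 41.2 mm for the nut, about 28 mm for the tube. The bracket's ears lie at upper-left (620,95) and lower-right (715,165) in the montage. I'll check the bin poses against the samples, which must lie at x=+60, then pick the first sleeve.

```bash
cat >> h.py <<'E'
BIN={"b":(.506,.319,3.2),"n":(.558,.101,-2.9),"s":(.555,-.102,10.1)}
def bpos(k,x,y=0):
    X,Y,a=BIN[k]; a=np.radians(a); return X+x*np.cos(a)-y*np.sin(a),Y+x*np.sin(a)+y*np.cos(a)
def job(k,x,y,theta,bx,size,by=0,zg=.077):
    yaw=theta-90; o=[180,0,yaw]
    robot.set_gripper(min(size+.026,.066))
    robot.move_pose([x,y,.2],o)
    if robot.line_to([x,y,zg],vel=.12,guard=15): print("touched on descent",robot.observe()["tool_pos"])
    robot.set_gripper(size-.012); s=robot.observe(); w=s["gripper_width"]; z=s["tool_pos"][2]
    print(k,"grip",round(w,4),round(s["gripper_force"],1),"z",round(z,4))
    if abs(w-size)>.005: raise SystemExit("bad grip")
    robot.line_to([x,y,.21],vel=.12)
    X,Y=bpos(k,bx,by); o=[180,0,BIN[k][2]+180]
    robot.move_pose([X,Y,.21],o)
    if abs(robot.observe()["gripper_width"]-w)>.002: raise SystemExit("slipped")
    robot.line_to([X,Y,z+.012],vel=.12)
    hit=robot.line_to([X,Y,z-.003],vel=.02,guard=5); s=robot.observe()
    print(" placed",hit,"z",s["tool_pos"].round(4))
    robot.set_gripper(w+.018); robot.pause(.2)
    robot.line_to([X,Y,.2],vel=.1); print(" t",robot.observe()["time"])
E
python3 - <<'E'
from h import *
C=cam("top")
for k,uv,z in(("b",(155,187),.04),("n",(244,167),.0255),("s",(314,166),.044)):
    d=ray(C,[uv],z)[0]-np.array(BIN[k][:2]); a=np.radians(BIN[k][2]); print(k,d@[np.cos(a),np.sin(a)],d@[-np.sin(a),np.cos(a)])
job("s",.413,-.257,100,-.005,.030)
cv2.imwrite("pics/s1.png",robot.grab_frame("wrist"))
E
```

```text
b 0.05358077809086232 -0.00654503501585878
n 0.05881213563397409 -0.015143300179425612
s 0.05743910735103571 -0.011004123512534162
s grip 0.0264 59.0 z 0.0778
 placed True z [ 0.5501 -0.1029  0.0789]
 t 15.9583
```

View pics/s1.png

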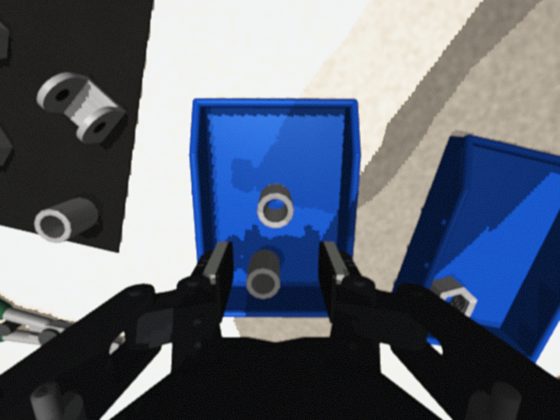

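The first sleeve stands upright on the sleeve bin floor at (275,207), in front of the sample at (264,275). Contact came exactly 1 mm above the pick height, as it should. The bin frames agree with the samples to within 6 mm. Now the rest.

```bash
sed -i 's/abs(w-size)>.005/abs(w-size)>.007/' h.py; python3 - <<'E'
from h import *
job("s",.5946,-.2802,100,-.052,.030)
job("n",.544,-.363,181,-.005,.036)
job("n",.457,-.359,142,-.055,.036)
job("b",.4998,-.2706,236,-.025,.040)
robot.move_pose([.43,.05,.36],[180,0,180]); robot.pause(.2)
t=robot.grab_frame("top"); cv2.imwrite("pics/t2.png",cv2.resize(t[130:270,110:440],(792,336)))
cv2.imwrite("pics/sc2.png",robot.grab_frame("scene"))
E
```

```text
s grip 0.0274 59.0 z 0.0781
 placed True z [ 0.5038 -0.1111  0.079 ]
 t 27.675
n grip 0.0349 61.0 z 0.0781
 placed True z [0.553  0.1013 0.0791]
 t 37.3417
n grip 0.0348 60.9 z 0.078
 placed True z [0.503  0.1038 0.079 ]
 t 47.4
b grip 0.0392 61.2 z 0.0779
 placed True z [0.481  0.3176 0.079 ]
 t 57.575
```

View pics/sc2.png

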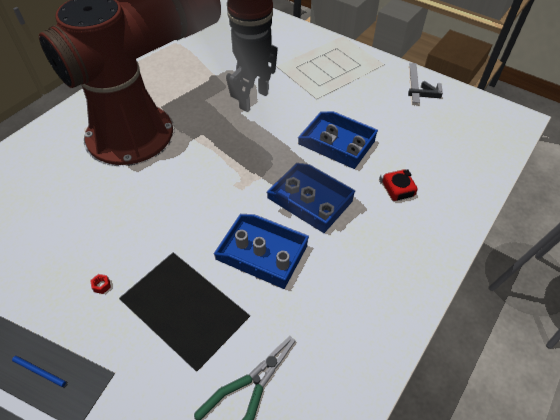

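View pics/t2.png

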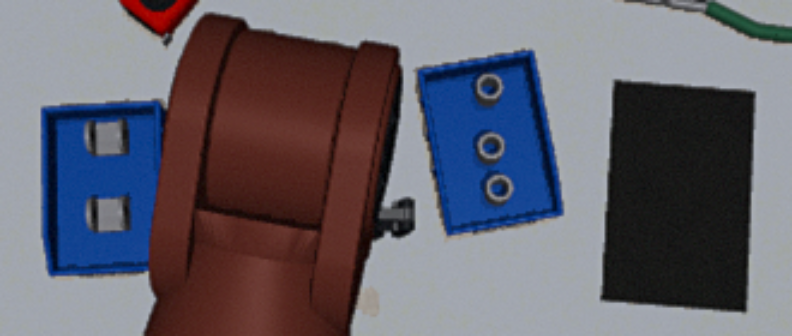

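The mat is empty. The sleeve bin holds three upright sleeves, at (241,238), (259,245) and (283,259) in the scene view. The nut bin holds three flat nuts at (292,184), (307,193) and (326,210), and the bracket bin holds two brackets standing open side up. The tape measure and snips haven't moved, and the gripper is clear of everything.

```bash
python3 -c "
from plant import robot
print(robot.job_done())"
```

```text
the job is handed in; nothing more can be done
None
```

All five fittings were set down in their matching bins (nuts flat, sleeves on end, bracket open side up), the tape measure and snips were left alone, and the job was handed in after about 60 s; the judging result was not shown.

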